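# Ready a belt drive for its belt: register the idler block, hold the tensioner back

## Robot

A 6-joint arm with a two-finger parallel gripper is mounted at the origin on a cart in front of the work surface, level with it; the furniture and walls round the work are solid. World frame = base frame: x ahead of the robot, y to its left, z up, the work surface at z = 0. Lengths are in m, angles in degrees, forces in N, time in s.
With the tool pointing down it reaches from about 0.4 to 0.825 m from the base axis. Payload 7 kg.
Tool frame: the origin (TCP) lies between the finger pads; the fingertips stand 25 mm ahead of it and the grasp point (between the pads) lies 6 mm ahead of it; z points along the fingers, y is the line along which they close (so a half turn about z gives the same grasp; the last joint's range is limited). The gripper opens to 88 mm and grips with 3 to 60 N. Pads are 19 mm wide; open, the fingers measure 130 mm over their backs; the gripper's body (78 mm by 193 mm) begins 47 mm behind the grasp point.
Start: joints at [91.564, 20.546, 0.682, 0, -70.136, -16.507], TCP at [0.174, 0.652, 0.252] pointing down, gripper open.
Joint ranges: [-176.03, 176.03], [-82.01, 121.73], [-58.28, 71.71], [-173.87, 95.51], [-174.79, -0.11], [-173.66, 173.66]. Speed limits (degrees/s): [136.94, 136.94, 172.46, 180, 180, 180].

## Interface

Orientations are given as [roll, pitch, yaw] about the fixed x, y, z axes, in that order (R = Rz(yaw) Ry(pitch) Rx(roll)).
In Python, from plant import ctrl gives the robot as it stands.
- The arm moves only by the shell command python3 drive.py FILE, which reads ROWS from the file FILE. ROWS is a JSON object with one list for each field, all of the same length, 1 to 8, a row being the entries at one place: dx, dy, dz (the shift in m), twist (a turn about the tool's z in degrees), jaw (the finger opening in m); each row is the pose to reach, as a shift and turn from the pose commanded when the command began, along the tool's axes at that moment; what a row does not reach only later rows make up. A row lasts 1/8 s, in which the tool goes at most 0.0625 m and 10.7 degrees, less where a joint would pass 70% of its speed; a pose out of reach is approached as far as the arm can. The fingers move at their own pace and stop on an object; the grip force is fixed at half the most. Time passes only in rows, so rows that do not move let the fingers close. It prints the time, the measured TCP pose, the force, the opening and the grip force at its end. Input that does not fit is refused with a message, and nothing moves.
- ctrl.get_obs(): the state, without advancing time (a new reading comes with each control period).
- ctrl.snapshot(name): name is "side" or "top" or "wrist"; returns a dict with "frame" (420x560x3 uint8, red, green, blue), "z_map" (420x560 float32, m along the optical axis (not along the pixel's ray), 0 where there is no reading), "fovy" (degrees; the focal length in pixels is half the picture's height over the tangent of half this angle, whatever the lens; pixels are square), "cx", "cy" (the principal point, pixels), "R" (3x3) and "t" (3): a world point X has camera coordinates R X + t; the wrist camera has in their place "T_tool_cam" (4x4, takes a point from camera to tool coordinates, whose origin is the TCP and whose axes are the flange's). Camera axes: x right, y down, z forward; pixel columns grow to the right and rows downward; lengths in m; the calibration is good to about 2 mm. The wrist camera is an equidistant fisheye: a pixel r from the principal point sees the ray r / f radians off the axis. A picture is of the moment at which its call begins: read the wrist's pose just before it.
- ctrl.close_job(): hands the job in; it is judged then, once.
The state is a dict: "clock": time; "joint_pos": joint angles; "qvel": joint speeds; "tau": joint torques, N m; "tool_pos": TCP position; "orientation": TCP orientation; "force": force on the tool from outside, world axes, zero at the start; "moment": the same for the moment, N m; "opening": finger opening in m; "gripper_force": force on a finger pad.
Only numpy, scipy, OpenCV 4.12 (cv2) and the standard library are available. Lean on these libraries where they do the work, as an engineer would, in place of code of your own. Each camera call takes 0.05 s, during which the arm holds its last target. There are 200 camera calls.

## Task

Get the mixer's belt drive ready for a new belt: first push the loose blue idler block along the plate until it sits square and flush against both steel fences. Then push the tensioner arm's yellow tab back against its spring until the ratchet has clicked and the arm's red pointer points at the green band on the plate, short of the red end stop, and finish while holding it there with the fingers (it springs back if let go), with the block still against its fences. Do not disturb the sample pot, the culture dish and the tweezers.

Things in the scene. Friction and masses are not known exactly. Their poses are not given: they have to be found in the camera images.
- drive_plate: Grey base plate of the belt drive, fixed, 210 x 300 x 10 mm. Origin on its underside (worktop level); x away from the robot, y left at yaw 0. In its frame (mm) it covers x -85 to 125, y -150 to 150, top z 10. On it: an aluminium pulley at (92, 0), 38 across, up to z 38; the tensioner's hinge at (35, -60); the pawl in its guide behind, x 63 to 121, y -72 to -48, up to z 46.
- block_seat (a point): On the plate's top: where the block's origin lies when flush against both fences; plate frame (22, 108, 10) mm, axes as the plate's. The two steel fences are 14 mm high. Far fence: face towards the robot at plate x = 50, from y 30 to 145. Side fence: face to the right at plate y = 130, from x -20 to 45.
- idler_block: Loose blue block, 56 x 44 x 26 mm (x, y, z), 0.2 to 0.42 kg, with an aluminium pulley (34 mm across) on top, up to 44 mm. Origin: centre of its underside, axes along its edges. It starts on the plate 15 to 45 mm short of each fence (nearer the robot and further right), turned up to 0.3 rad; pushed, it slides with 1 to 5 N.
- tensioner (a joint): Arm angle about its vertical hinge, rad: 0 = rest (arm along plate -x), grows as the tab is pushed towards plate -y (counter-clockwise from above). The spring always drives it to 0: 3 N at the tab at 0, 7 N at 0.65. The tooth meets the pawl at about 0.26, adds some 3 N, has clicked past by 0.55; it does not latch. Green band: 0.57 to 0.75. End stop: 0.80.
- tensioner_arm: The tensioner arm: aluminium bar 14 mm wide, 26 to 34 mm above the worktop, from the hinge to 104 mm out along its -x, with a red pointer to 112 mm, a black roller beneath (z 12 to 26) and the upright yellow tab on top. Origin on the hinge axis at worktop level; turns with joint tensioner.
- tensioner_hinge (a point): Point on the vertical hinge axis of the tensioner arm, 30 mm above the worktop; its axes turn with the arm (the arm runs along -x).
- tab_center (a point): Centre of the yellow thumb tab on the arm, 50 mm above the worktop, 88 mm from the hinge. The tab is 32 mm along the arm, 8 mm thick, from z 33 to z 67 mm; push on its +y face (arm's frame) towards -y. Axes as the arm's.
- end_stop (a point): Top of the red end-stop post, 11 mm across, 36 mm above the worktop; the arm's bar meets it at 0.80 rad.
- pawl (a joint): Slide of the brass spring-loaded pawl, m: 0 = home, up to about 0.0025 while the tooth lifts it.
- sample_pot: Sample pot with a yellow lid, 46 mm across, 55 mm high, standing left of the plate. Origin: centre of its underside. Leave alone.
- culture_dish: Round culture dish with pink content, 72 mm across, 15 mm high, lying left of the plate. Origin: centre of its underside. Leave alone.
- tweezers: Steel tweezers, 115 mm long, 8 mm wide, 12 mm high, lying right of the plate. Origin: centre of its underside, long axis y. Leave alone.

How it is judged (in metres and radians):
On the way, in this order (a step that is already met when the one before it is completed fails the run):
1. the idler block sits square and flush against both fences, the tensioner arm still at rest (x of idler_block in the frame of drive_plate between 0.0195 and 0.0245 m and y of idler_block in the frame of drive_plate between 0.1055 and 0.1105 m and angle between the x axis of idler_block and the x axis of drive_plate, either way round below 0.04 rad and z of idler_block in the frame of drive_plate below 0.0125 m and value of joint tensioner below 0.2 rad), for 0.2 s.
2. the tensioner arm is pushed past the click by the fingers (value of joint tensioner above 0.56 rad and contact force between the fingers and tensioner_arm above 2 N and value of joint pawl below 0.001 m), for 0.2 s.
At the end, for the whole second after the job is handed in: The block's position on the plate is within 2.5 mm of flush against each fence and square to 0.04 rad, lying on the plate; the tensioner arm stands still between 0.56 and 0.77 rad with the pawl back home (under 1 mm), and the fingers press on the arm with more than 2 N (all of step 2 and x of idler_block in the frame of drive_plate between 0.0195 and 0.0245 m and y of idler_block in the frame of drive_plate between 0.1055 and 0.1105 m and angle between the x axis of idler_block and the x axis of drive_plate, either way round below 0.04 rad and z of idler_block in the frame of drive_plate below 0.0125 m and value of joint tensioner below 0.77 rad and velocity of joint tensioner between -0.05 and 0.05 rad/s and linear speed of idler_block below 0.01 m/s); the arm keeps its last pose, push and grip.
It fails at once if the sample pot is moved by more than 15 mm (distance of sample_pot from where it was at the start of the episode above 0.015 m).
It fails at once if the culture dish is moved by more than 15 mm (distance of culture_dish from where it was at the start of the episode above 0.015 m).
It fails at once if the tweezers is moved by more than 15 mm (distance of tweezers from where it was at the start of the episode above 0.015 m).
It also fails if it takes over 64 s, if anything falls off the work surface, if the arm or the gripper's body presses on something with over 40 N, if the wrist force passes 120 N, or if a joint passes its speed limit or range.

## Working session

There is one attempt and no reset: what is moved stays moved. The work goes in short steps, Python scripts to look and compute and a shell command to move; the robot and the scene stay as the last step left them, time stands still between calls to the robot, and variables do not carry over. Pictures are saved under pics/ and viewed, at most 10 in all, crops included, and the job is handed in when it is done.

```bash
ls; mkdir -p pics
cat > h.py <<'E'
import numpy as np, cv2
from plant import ctrl
def snap(n, save=None):
    s=ctrl.snapshot(n)
    if save: cv2.imwrite('pics/'+save,cv2.cvtColor(s['frame'],cv2.COLOR_RGB2BGR))
    return s
def f(s): return s['frame'].shape[0]/2/np.tan(np.radians(s['fovy'])/2)
def onplane(s,uv,z):
    uv=np.atleast_2d(uv).astype(float); F=f(s)
    d=np.c_[(uv[:,0]-s['cx'])/F,(uv[:,1]-s['cy'])/F,np.ones(len(uv))]@s['R']
    c=-s['R'].T@s['t']
    return c+d*((z-c[2])/d[:,2])[:,None]
def cloud(s):
    F=f(s);z=s['z_map'];v,u=np.mgrid[:z.shape[0],:z.shape[1]]
    p=np.stack([(u-s['cx'])/F*z,(v-s['cy'])/F*z,z],-1)
    return (p-s['t'])@s['R']
E
python3 - <<'E'
from h import *
s=snap('top','top0.png');t=snap('side','side0.png')
print({k:v for k,v in s.items() if k not in('frame','z_map')});print(ctrl.get_obs())
E
```

```text
drive.py
pics
plant.py
{'fovy': 55.23403300852121, 'cx': 278.9371099656224, 'cy': 209.6600348989888, 'R': array([[ 0.023921  , -0.9996997 , -0.00531998],
       [-0.99553185, -0.02333436, -0.09149775],
       [ 0.09134614,  0.00748492, -0.99579107]]), 't': array([0.02987466, 0.5393903 , 0.87668545])}
{'clock': 0.1, 'joint_pos': array([ 9.15644203e+01,  2.05867564e+01,  6.38577037e-01, -1.63647138e-02,
       -7.01376558e+01, -1.65065746e+01]), 'qvel': array([-0.08590254, -0.09902438,  0.16852995,  0.01559237, -0.04815926,
       -0.1367167 ]), 'tau': array([-1.94480628e-03, -5.84162951e+01,  2.93751848e+01,  7.01563373e+00,
        1.02070443e-02, -4.39652956e-05]), 'tool_pos': array([0.17397617, 0.65176756, 0.25072378]), 'orientation': array([ 1.79913331e+02, -9.63927805e-03, -1.49477186e+01]), 'force': array([-0.21189913, -0.26278546, -0.05853516]), 'moment': array([ 0.04500017,  0.10253926, -0.04026918]), 'gripper_force': 0.0, 'opening': 0.08790896889126983}
```

View pics/top0.png

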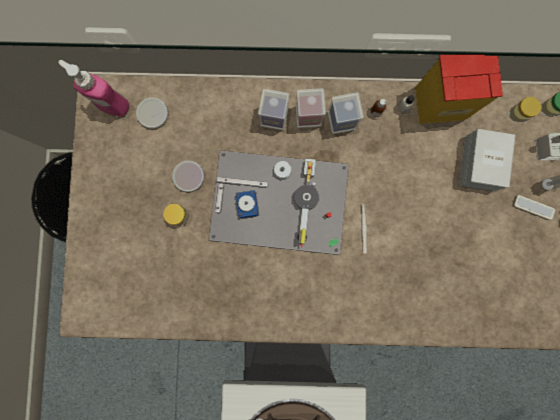

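View pics/side0.png

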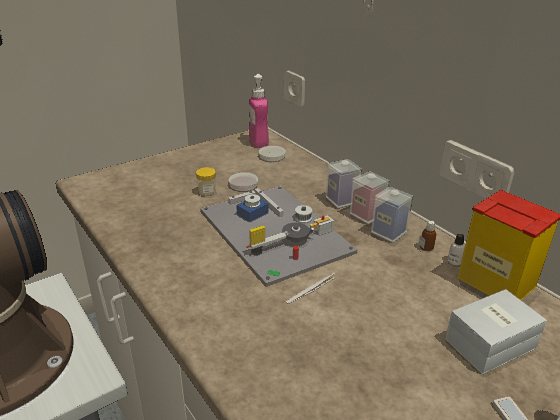

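The top view shows the plate at columns 210–348 and rows 152–253. The block is at (247,205), the fences at (242,182) and (220,198), the tab at (303,237) and the green band at (334,242). The side view confirms this layout. Next I'll measure the poses.

Run:
```python
from h import *
s=snap('top'); P=cloud(s); im=s['frame']; hsv=cv2.cvtColor(im,cv2.COLOR_RGB2HSV)
roi=np.zeros(im.shape[:2],np.uint8); roi[145:262,200:356]=1
# plate: low saturation grey
m=((hsv[...,1]<40)&(hsv[...,2]>50)&(hsv[...,2]<150)&(roi>0)).astype(np.uint8)
m=cv2.morphologyEx(m,cv2.MORPH_OPEN,np.ones((3,3)))
cs,_=cv2.findContours(m,cv2.RETR_EXTERNAL,cv2.CHAIN_APPROX_NONE);c=max(cs,key=cv2.contourArea)
w=onplane(s,c[:,0],.01)[:,:2]
r=cv2.minAreaRect((w*1000).astype(np.float32));print('plate',r)
print('P at plate', P[240,280],P[205,247])
b=((hsv[...,0]>95)&(hsv[...,0]<130)&(hsv[...,1]>110)&(roi>0)).astype(np.uint8)
cs,_=cv2.findContours(b,cv2.RETR_EXTERNAL,cv2.CHAIN_APPROX_NONE);c=max(cs,key=cv2.contourArea)
print('block',cv2.minAreaRect((onplane(s,c[:,0],.036)[:,:2]*1000).astype(np.float32)))
y=((hsv[...,0]>20)&(hsv[...,0]<34)&(hsv[...,1]>150)&(roi>0)); v,u=np.nonzero(y); k=v>220
print('tab',onplane(s,[u[k].mean(),v[k].mean()],.067))
```

```text
plate ((558.2064819335938, 43.57061767578125), (299.7340393066406, 209.99969482421875), 85.13285064697266)
P at plate [0.47091346 0.03869166 0.00866727] [0.54474328 0.11243303 0.05067701]
block ((548.5338134765625, 114.83587646484375), (55.466026306152344, 43.13364028930664), 9.21594524383545)
tab [[ 0.47926711 -0.00844411  0.067     ]]
```

```bash
cat >> h.py <<'E'
from scipy.spatial.transform import Rotation as Ro
YAW=-4.87; c,s_=np.cos(np.radians(YAW)),np.sin(np.radians(YAW)); RP=np.array([[c,-s_],[s_,c]]); O=np.array([.5383,.0453])
def p2w(x,y): return O+RP@np.array([x,y])/1000
def w2p(p): return RP.T@(np.array(p[:2])-O)*1000
def go(x,y,z,yaw):  # delta in tool axes to world target
    o=ctrl.get_obs(); R=Ro.from_euler('xyz',o['orientation'],degrees=True)
    d=R.inv().apply(np.array([x,y,z])-o['tool_pos'])
    t=-(yaw-o['orientation'][2]); t=(t+180)%360-180
    print('delta',d.round(4),'turn',round(t,1),'pos',o['tool_pos'].round(4),'plate',w2p(o['tool_pos']).round(1),'j',o['joint_pos'].round(0),'t',o['clock'])
E
python3 -c "
from h import *
go(.5485,.1148,.25,9.2)"
```

```text
delta [0.5004 0.4223 0.0014] turn -24.1 pos [0.174  0.6519 0.2509] plate [-414.5  573.4] j [ 92.  21.   1.  -0. -70. -17.] t 0.15
```

```bash
echo '{"dx": [0.045, 0.09, 0.135, 0.18, 0.225, 0.27, 0.315, 0.36], "dy": [0.038, 0.076, 0.114, 0.152, 0.19, 0.228, 0.266, 0.304], "dz": [0, 0, 0, 0, 0, 0, 0, 0], "twist": [-3, -6, -9, -12, -15, -18, -21, -24], "jaw": [0.086, 0.086, 0.086, 0.086, 0.086, 0.086, 0.086, 0.086]}' > path.dat && python3 drive.py path.dat; python3 -c "
from h import *
go(.5485,.1148,.15,9.2)"
```

```text
clock: 1.15
tool_pos: [0.4442, 0.2639, 0.2517]
orientation: [-180.0, -0.0, 9.2]
force: [0.9, 1.0, -0.3]
opening: 0.0863
gripper_force: 0.0
delta [0.0792 0.1639 0.1017] turn -0.0 pos [0.4442 0.2639 0.2517] plate [-112.3  209.8] j [ 53.   6. -19.  -0. -65.  47.] t 1.15
```

```bash
echo '{"dx": [0.026, 0.053, 0.079, 0.079, 0.079, 0.079], "dy": [0.055, 0.11, 0.164, 0.164, 0.164, 0.164], "dz": [0, 0.0, 0.03, 0.07, 0.1, 0.1], "twist": [0, 0, 0, 0, 0, 0], "jaw": [0.086, 0.086, 0.086, 0.086, 0.086, 0.086]}' > path.dat && python3 drive.py path.dat
python3 - <<'E'
from h import *
go(.5485,.1148,.055,9.2)
s=snap('wrist','w1.png'); print(s['fovy'],s['cx'],s['cy'],s['T_tool_cam'])
E
```

```text
clock: 1.9
tool_pos: [0.5459, 0.115, 0.1493]
orientation: [179.9, 0.3, 9.0]
force: [-0.5, -0.3, 0.3]
opening: 0.0859
gripper_force: 0.0
delta [0.0031 0.0004 0.0942] turn -0.2 pos [0.5459 0.115  0.1493] plate [ 1.6 70.1] j [ 32.  15. -22.  -0. -53.  67.] t 1.9
65.70646984690485 282.98389276227476 216.81448984318536 [[-9.88042691e-04 -9.68888608e-01 -2.47495229e-01  6.68433831e-02]
 [ 9.99999432e-01 -1.05607256e-03  1.42122110e-04 -3.64371206e-04]
 [-3.99073414e-04 -2.47494948e-01  9.68889102e-01 -1.33706792e-01]
 [ 0.00000000e+00  0.00000000e+00  0.00000000e+00  1.00000000e+00]]
```

View pics/w1.png

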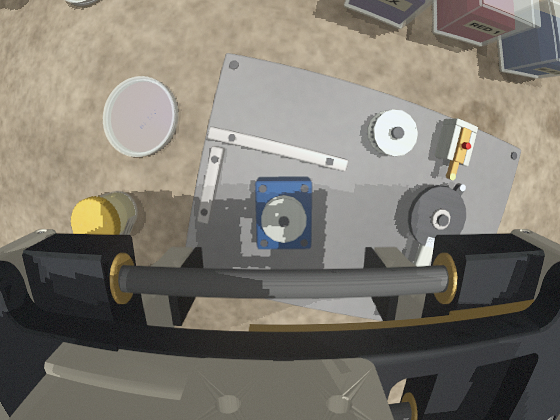

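The wrist view shows the block at (284,212), square to the tool and midway between the fingers at (180,285) and (385,285). I'll descend and grip it.

```bash
echo '{"dx": [0.003, 0.003, 0.003, 0.003, 0.003, 0.003, 0.003, 0.003], "dy": [0, 0, 0, 0, 0, 0, 0, 0], "dz": [0.05, 0.085, 0.095, 0.095, 0.095, 0.095, 0.095, 0.095], "twist": [0, 0, 0, 0, 0, 0, 0, 0], "jaw": [0.086, 0.086, 0.086, 0.06, 0.04, 0.03, 0.03, 0.03]}' > path.dat && python3 drive.py path.dat; python3 -c "
from h import *
o=ctrl.get_obs();print(w2p(o['tool_pos']));x,y=p2w(14,100)
go(x,y,.054,-4.87)"
```

```text
clock: 2.95
tool_pos: [0.5505, 0.1165, 0.057]
orientation: [180.0, -0.0, 9.1]
force: [-1.2, 0.3, 4.8]
opening: 0.0433
gripper_force: 30.0
[ 6.09686891 71.95855427]
delta [ 0.0144 -0.0253  0.003 ] turn 13.9 pos [0.5505 0.1165 0.057 ] plate [ 6.1 72. ] j [ 32.  22. -27.   0. -41.  67.] t 2.95
```

```bash
echo '{"dx": [0.003, 0.007, 0.011, 0.014, 0.014, 0.014], "dy": [-0.005, -0.011, -0.018, -0.025, -0.025, -0.025], "dz": [0, 0, 0, 0, 0, 0], "twist": [4, 8, 12, 14, 14, 14], "jaw": [0.03, 0.03, 0.03, 0.03, 0.03, 0.03]}' > path.dat && python3 drive.py path.dat
python3 - <<'E'
from h import *
x,y=p2w(22,108); go(x,y,.057,-4.87)
s=snap('top')
im=s['frame'];hsv=cv2.cvtColor(im,cv2.COLOR_RGB2HSV)
snap('wrist','w2.png')
E
```

```text
clock: 3.7
tool_pos: [0.5603, 0.1435, 0.057]
orientation: [-180.0, -0.0, -4.9]
force: [-1.7, 0.7, 5.5]
opening: 0.0431
gripper_force: 30.0
delta [ 0.0084 -0.0083  0.    ] turn -0.1 pos [0.5603 0.1435 0.057 ] plate [13.6 99.7] j [ 34.  23. -25.   0. -42.  51.] t 3.7
```

View pics/w2.png

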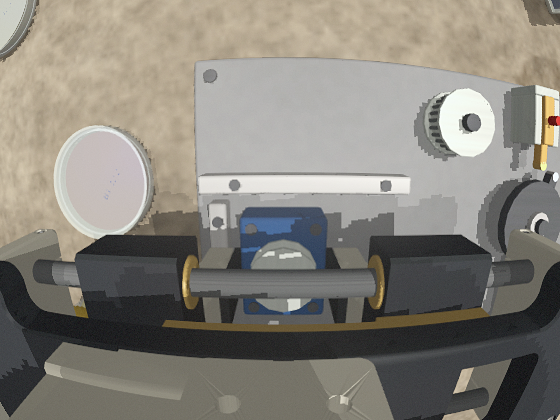

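The block at (284,260) is square to the far fence, whose face is at row 193. I'll close on the side fence and then the far fence, watching the force.

```bash
echo '{"dx": [0.003, 0.006, 0.006, 0.006], "dy": [-0.003, -0.006, -0.007, -0.007], "dz": [0, 0, 0, 0], "twist": [0, 0, 0, 0], "jaw": [0.03, 0.03, 0.03, 0.03]}' > path.dat && python3 drive.py path.dat; echo '{"dx": [0, 0], "dy": [-0.001, -0.001], "dz": [0, 0], "twist": [0, 0], "jaw": [0.03, 0.03]}' > path.dat && python3 drive.py path.dat;echo '{"dx": [0, 0], "dy": [-0.001, -0.001], "dz": [0, 0], "twist": [0, 0], "jaw": [0.03, 0.03]}' > path.dat && python3 drive.py path.dat; python3 -c "
from h import *
x,y=p2w(22,108); go(x,y,.057,-4.87)"
```

```text
clock: 4.3
tool_pos: [0.5662, 0.1488, 0.057]
orientation: [179.9, 0.1, -4.9]
force: [-1.9, -3.5, 8.7]
opening: 0.0433
gripper_force: 30.0
clock: 4.55
tool_pos: [0.5665, 0.1499, 0.057]
orientation: [179.9, 0.0, -4.9]
force: [-2.4, -3.4, 7.5]
opening: 0.0432
gripper_force: 30.0
clock: 4.8
tool_pos: [0.5667, 0.1509, 0.057]
orientation: [179.9, 0.0, -4.9]
force: [-1.1, -3.5, 6.4]
opening: 0.0431
gripper_force: 30.0
delta [ 0.0027 -0.0003 -0.    ] turn -0.1 pos [0.5667 0.1509 0.057 ] plate [ 19.3 107.7] j [ 34.  24. -24.   0. -43.  51.] t 4.8
```

```bash
for i in 1 2 ; do echo '{"dx": [0, 0], "dy": [-0.001, -0.001], "dz": [0, 0], "twist": [0, 0], "jaw": [0.03, 0.03]}' > path.dat && python3 drive.py path.dat | grep -E "pos|force:"; done; for i in 1 2; do  echo '{"dx": [0.001, 0.001], "dy": [0, 0], "dz": [0, 0], "twist": [0, 0], "jaw": [0.03, 0.03]}' > path.dat && python3 drive.py path.dat | grep -E "pos|force:"; done;  python3 -c "
from h import *
x,y=p2w(22,108); go(x,y,.057,-4.87)"
```

```text
tool_pos: [0.5668, 0.1514, 0.057]
force: [-1.1, -6.6, 7.3]
gripper_force: 30.0
tool_pos: [0.5668, 0.1515, 0.057]
force: [1.1, -10.8, 7.5]
gripper_force: 30.0
tool_pos: [0.5669, 0.1515, 0.057]
force: [-4.3, -9.5, 10.3]
gripper_force: 30.0
tool_pos: [0.567, 0.1514, 0.057]
force: [-9.1, -8.0, 14.5]
gripper_force: 30.0
delta [ 0.0024  0.0002 -0.    ] turn -0.1 pos [0.567  0.1514 0.057 ] plate [ 19.6 108.2] j [ 34.  24. -24.   0. -43.  51.] t 5.8
```

```bash
for i in 1 2; do  echo '{"dx": [0.001, 0.001], "dy": [0, 0], "dz": [0, 0], "twist": [0, 0], "jaw": [0.03, 0.03]}' > path.dat && python3 drive.py path.dat | grep -E "pos|force:|orient"; done;  echo '{"dx": [0.0, 0, 0], "dy": [0, 0, 0], "dz": [0, 0, 0], "twist": [0, 0, 0], "jaw": [0.06, 0.06, 0.06]}' > path.dat && python3 drive.py path.dat; echo '{"dx": [-0.01, -0.06, -0.06, -0.06], "dy": [0, 0, 0, 0], "dz": [-0.04, -0.09, -0.1, -0.1], "twist": [0, 0, 0, 0], "jaw": [0.06, 0.06, 0.06, 0.06]}' > path.dat && python3 drive.py path.dat
python3 - <<'E'
from h import *
o=ctrl.get_obs();print(o['tool_pos'],o['orientation'],w2p(o['tool_pos']))
snap('wrist','w3.png'); s=snap('top')
cv2.imwrite('pics/t3.png',cv2.resize(cv2.cvtColor(s['frame'],cv2.COLOR_RGB2BGR)[140:265,200:360],None,fx=4,fy=4,interpolation=cv2.INTER_CUBIC))
E
```

```text
tool_pos: [0.5672, 0.1514, 0.0569]
orientation: [179.8, 0.3, -5.0]
force: [-11.7, -5.1, 17.0]
gripper_force: 30.0
tool_pos: [0.5678, 0.1513, 0.0569]
orientation: [179.8, 0.3, -5.0]
force: [-12.6, -5.7, 17.6]
gripper_force: 30.0
clock: 6.68
tool_pos: [0.5714, 0.1537, 0.0564]
orientation: [-180.0, -0.0, -4.9]
force: [0.1, 0.3, 0.4]
opening: 0.0596
gripper_force: 0.0
clock: 7.18
tool_pos: [0.512, 0.1595, 0.158]
orientation: [-179.9, -0.1, -4.9]
force: [0.8, 0.7, -0.7]
opening: 0.0603
gripper_force: 0.0
[0.51198231 0.15949824 0.15796448] [-1.79871804e+02 -1.49550390e-01 -4.88597837e+00] [-35.91756731 111.55172031]
```

View pics/w3.png

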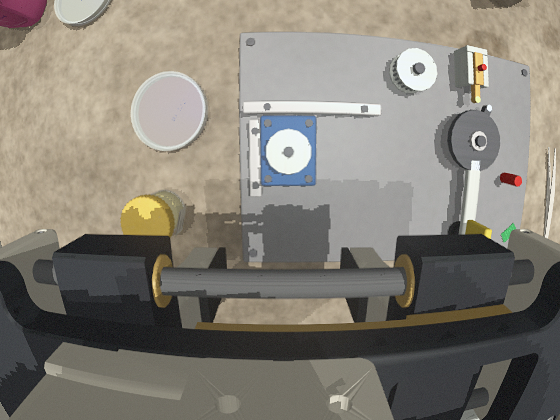

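The block at (288,150) looks seated against both fences, the far one at row 108 and the side one at column 256. I'll measure it.

```bash
cat >> h.py <<'E'
def wplane(s,o,uv,z):
    uv=np.atleast_2d(uv).astype(float);F=f(s);d=uv-[s['cx'],s['cy']];r=np.hypot(*d.T);th=r/F
    ray=np.c_[d/r[:,None]*np.sin(th)[:,None],np.cos(th)]
    T=np.eye(4);T[:3,:3]=Ro.from_euler('xyz',o['orientation'],degrees=True).as_matrix();T[:3,3]=o['tool_pos'];T=T@s['T_tool_cam']
    w=ray@T[:3,:3].T;c=T[:3,3];return c+w*((z-c[2])/w[:,2])[:,None]
def blue(s):
    hsv=cv2.cvtColor(s['frame'],cv2.COLOR_RGB2HSV)
    b=((hsv[...,0]>95)&(hsv[...,0]<130)&(hsv[...,1]>110)).astype(np.uint8)
    cs,_=cv2.findContours(b,cv2.RETR_EXTERNAL,cv2.CHAIN_APPROX_NONE);return cs
E
cat > m.py <<'E'
from h import *
o=ctrl.get_obs();s=snap('wrist')
c=max(blue(s),key=cv2.contourArea)[:,0]
w=(wplane(s,o,c,.036)[:,:2]-O)@RP*1000
print('block',cv2.minAreaRect(w.astype(np.float32)))
hsv=cv2.cvtColor(s['frame'],cv2.COLOR_RGB2HSV);
m=((hsv[...,1]<30)&(hsv[...,2]>185)).astype(np.uint8)
for c in cv2.findContours(m,cv2.RETR_EXTERNAL,cv2.CHAIN_APPROX_NONE)[0]:
    if cv2.contourArea(c)>250:
        q=(wplane(s,o,c[:,0],.024)[:,:2]-O)@RP*1000; print(c[:,0].mean(0).round(),q.min(0).round(1),q.max(0).round(1),cv2.minAreaRect(q.astype(np.float32)))
t=snap('top');c=[c for c in blue(t) if 200<c[:,0,0].mean()<350 and cv2.contourArea(c)>80]
for k in c: print('top',cv2.minAreaRect(((onplane(t,k[:,0],.036)[:,:2]-O)@RP*1000).astype(np.float32)))
E
python3 m.py
```

```text
block ((19.27109146118164, 108.52429962158203), (54.23714065551758, 41.72463607788086), 0.4545051157474518)
[472. 191.] [-42.9 -73.2] [ 16.2 -59.3] ((-13.34604263305664, -66.25183868408203), (13.932555198669434, 59.17300033569336), 89.94276428222656)
[287. 150.] [-0.4 89.9] [ 36.5 126.5] ((18.268718719482422, 107.99388885498047), (36.934322357177734, 36.39789581298828), 44.83845138549805)
[252. 157.] [-18.7 130.9] [ 45.  140.1] ((13.149545669555664, 135.73538208007812), (63.80435562133789, 8.677486419677734), 1.101285457611084)
[333. 130.] [23.6 55.4] [47.7 85.1] ((35.76449203491211, 70.26600646972656), (23.876361846923828, 29.89301109313965), 0.9926083087921143)
[311. 105.] [50.7 30.6] [ 63.9 144.9] ((57.37142562866211, 87.7524642944336), (114.31802368164062, 13.15550422668457), 89.88102722167969)
[165. 110.] [ 22.  177.4] [ 90.7 245.8] ((56.34902572631836, 211.5277862548828), (68.29769134521484, 68.58480072021484), 88.94973754882812)
[416.  67.] [ 75.  -23.1] [113.8  16. ] ((94.3409652709961, -3.3963184356689453), (38.74059295654297, 38.28242492675781), 28.23821449279785)
[478.  62.] [ 88.5 -80. ] [125.6 -56.1] ((107.07438659667969, -68.0787353515625), (23.923940658569336, 37.152008056640625), 89.98321533203125)
[73.  8.] [156.7 282.5] [189.7 345.3] ((169.6741943359375, 316.5260009765625), (64.76815032958984, 23.21699333190918), 74.13233184814453)
```

The block may be about 2 mm short of the far fence, so I'll nudge it with closed fingers from the near side.

```bash
echo '{"dx": [0.0, 0, 0, 0], "dy": [0, 0, 0, 0], "dz": [0, 0, 0, 0], "twist": [0, 0, 0, 0], "jaw": [0.03, 0.0, 0.0, 0]}' > path.dat && python3 drive.py path.dat; python3 -c "
from h import *
x,y=p2w(-27,107); go(x,y,.052,-4.87)"
```

```text
clock: 7.88
tool_pos: [0.5113, 0.1587, 0.1565]
orientation: [180.0, 0.0, -4.9]
force: [-0.4, -0.0, -0.0]
opening: 0.0255
gripper_force: 0.0
delta [0.0095 0.0037 0.1045] turn -0.1 pos [0.5113 0.1587 0.1565] plate [-36.5 110.7] j [ 38.  12. -24.   0. -53.  47.] t 7.875
```

```bash
echo '{"dx": [0.003, 0.003, 0.003, 0.003, 0.003], "dy": [0.004, 0.004, 0.004, 0.004, 0.004], "dz": [0.04, 0.08, 0.105, 0.105, 0.105], "twist": [0, 0, 0, 0, 0], "jaw": [0, 0, 0, 0, 0]}' > path.dat && python3 drive.py path.dat; python3 -c "
from h import *
x,y=p2w(-18,107); go(x,y,.052,-4.87)"
```

```text
clock: 8.5
tool_pos: [0.5146, 0.1549, 0.0525]
orientation: [-180.0, -0.1, -4.9]
force: [0.2, 0.6, 1.0]
opening: 0.0003
gripper_force: 0.0
delta [0.0149 0.0001 0.0005] turn -0.0 pos [0.5146 0.1549 0.0525] plate [-32.9 107.2] j [ 38.  20. -30.   0. -39.  47.] t 8.5
```

```bash
echo '{"dx": [0.004, 0.008, 0.01, 0.012, 0.012], "dy": [0, 0, 0, 0, 0], "dz": [0, 0, 0, 0, 0], "twist": [0, 0, 0, 0, 0], "jaw": [0, 0, 0, 0, 0]}' > path.dat && python3 drive.py path.dat| grep -E "pos|force:"; for i in 1 2 3 4 5; do echo '{"dx": [0.001, 0.0015], "dy": [0, 0], "dz": [0, 0], "twist": [0, 0], "jaw": [0, 0]}' > path.dat && python3 drive.py path.dat| grep -E "pos|force:" ; done;  python3 -c "
from h import *
x,y=p2w(-18,107); go(x,y,.052,-4.87)"
```

```text
tool_pos: [0.526, 0.1534, 0.0515]
force: [0.1, 0.5, -0.7]
gripper_force: 0.0
tool_pos: [0.5274, 0.1533, 0.0515]
force: [-1.2, 1.0, 1.3]
gripper_force: 0.8
tool_pos: [0.5286, 0.1531, 0.0515]
force: [-1.6, 0.8, 1.6]
gripper_force: 1.1
tool_pos: [0.5303, 0.1529, 0.0515]
force: [-3.3, 0.9, 2.1]
gripper_force: 1.9
tool_pos: [0.5304, 0.1528, 0.0514]
force: [-10.9, 3.4, 8.2]
gripper_force: 5.7
tool_pos: [0.5306, 0.1527, 0.0514]
force: [-17.8, 8.8, 12.9]
gripper_force: 9.3
delta [-0.0012 -0.0006 -0.0006] turn -0.1 pos [0.5306 0.1527 0.0514] plate [-16.8 106.4] j [ 36.  21. -28.  -0. -40.  49.] t 10.375
```

It moved about 3 mm and then stopped firmly against the far fence. Next is the side push.

```bash
echo '{"dx": [-0.02, -0.02, -0.02, 0.01, 0.036, 0.036, 0.036], "dy": [0, 0.01, 0.052, 0.052, 0.052, 0.052, 0.052], "dz": [0, -0.03, -0.03, -0.03, -0.03, 0, 0], "twist": [0, 0, 0, 0, 0, 0, 0], "jaw": [0, 0, 0, 0, 0, 0, 0]}' > path.dat && python3 drive.py path.dat; python3 -c "
from h import *
x,y=p2w(22,64); go(x,y,.052,-4.87)"
```

```text
clock: 11.25
tool_pos: [0.5638, 0.097, 0.0497]
orientation: [179.9, 0.2, -5.0]
force: [-0.2, -0.6, 0.8]
opening: 0.0008
gripper_force: 0.0
delta [ 0.001  -0.0103 -0.0023] turn -0.1 pos [0.5638 0.097  0.0497] plate [21.  53.7] j [ 29.  23. -26.  -0. -41.  56.] t 11.25
```

```bash
echo '{"dx": [0, 0, 0, 0], "dy": [-0.004, -0.007, -0.009, -0.009], "dz": [0, 0, 0, 0], "twist": [0, 0, 0, 0], "jaw": [0, 0, 0, 0]}' > path.dat && python3 drive.py path.dat| grep -E "pos|force:"; for i in 1 2 3 4 ; do echo '{"dx": [0, 0], "dy": [-0.001, -0.0015], "dz": [0, 0], "twist": [0, 0], "jaw": [0, 0]}' > path.dat && python3 drive.py path.dat| grep -E "pos|force:" ; done
```

```text
tool_pos: [0.5657, 0.1073, 0.0521]
force: [1.0, -0.7, -0.1]
gripper_force: 0.0
tool_pos: [0.5657, 0.1084, 0.0516]
force: [1.1, 0.4, 0.3]
gripper_force: 0.0
tool_pos: [0.5658, 0.1099, 0.0515]
force: [2.0, 0.5, 0.1]
gripper_force: 0.0
tool_pos: [0.5659, 0.1114, 0.0515]
force: [0.6, -0.1, -0.6]
gripper_force: 0.0
tool_pos: [0.5661, 0.1129, 0.0516]
force: [0.8, -0.2, 0.5]
gripper_force: 0.0
```

```bash
for i in 1 2 3 4 5 6; do echo '{"dx": [0, 0], "dy": [-0.001, -0.0015], "dz": [0, 0], "twist": [0, 0], "jaw": [0, 0]}' > path.dat && python3 drive.py path.dat| grep -E "pos|force:" ; done; python3 -c "
from h import *
print(w2p(ctrl.get_obs()['tool_pos']))"
```

```text
tool_pos: [0.566, 0.1134, 0.0516]
force: [2.6, -8.7, 1.2]
gripper_force: 3.6
tool_pos: [0.566, 0.1135, 0.0517]
force: [3.5, -14.4, 3.8]
gripper_force: 6.8
tool_pos: [0.566, 0.1137, 0.0518]
force: [4.9, -21.1, 5.6]
gripper_force: 9.9
tool_pos: [0.5659, 0.1139, 0.0519]
force: [6.0, -27.0, 6.2]
gripper_force: 13.1
tool_pos: [0.5658, 0.1141, 0.052]
force: [7.2, -33.8, 8.3]
gripper_force: 16.2
tool_pos: [0.5658, 0.1143, 0.0521]
force: [8.0, -39.8, 10.3]
gripper_force: 19.4
[21.51985738 71.0874205 ]
```

Force rose at once, so the block is also firm against the side fence. I'll retreat and measure.

```bash
echo '{"dx": [0, 0, 0, -0.05, -0.1, -0.1, -0.1], "dy": [0.015, 0.03, 0.04, 0.07, 0.07, 0.07, 0.07], "dz": [0, 0, -0.05, -0.1, -0.1, -0.1, -0.1], "twist": [0, 0, 0, 0, 0, 0, 0], "jaw": [0, 0, 0, 0, 0, 0, 0]}' > path.dat && python3 drive.py path.dat; python3 m.py 2>&1 | grep -E "block|top|^.(2|3)|-.*-"
python3 - <<'E'
from h import *
snap('wrist','w4.png'); x,y=p2w(-53,-25); go(x,y,.066,-4.87)
t=snap('top'); hsv=cv2.cvtColor(t['frame'],cv2.COLOR_RGB2HSV)
E
```

```text
clock: 15.12
tool_pos: [0.4615, 0.0612, 0.1522]
orientation: [-179.9, -0.1, -4.9]
force: [0.1, 0.1, 0.2]
opening: 0.0005
gripper_force: 0.0
block ((22.38473129272461, 108.0601577758789), (54.809967041015625, 42.764163970947266), 0.2955400049686432)
[371. 139.] [-44.7 -71.3] [ 18.7 -55.3] ((-12.99884033203125, -63.19461441040039), (15.660124778747559, 63.6074104309082), 88.82374572753906)
[492. 144.] [ -69.3 -193.2] [  36.6 -174. ] ((-16.46192169189453, -185.89315795898438), (106.20361328125, 9.966909408569336), 7.721711158752441)
[373.  79.] [ 29.4 -73. ] [ 47.4 -55. ] ((37.976200103759766, -63.5882568359375), (17.37720489501953, 17.701351165771484), 46.992164611816406)
[236.  81.] [-8.   1.7] [ 77.5 145.2] ((40.020530700683594, 75.4950942993164), (141.74203491210938, 85.20777893066406), 84.23265838623047)
[305.  16.] [ 74.  -39.3] [106.4  29.2] ((89.81449890136719, -4.973529815673828), (31.938344955444336, 68.42422485351562), 1.5152159929275513)
delta [0.0246 0.034  0.0852] turn -0.1 pos [0.4618 0.0609 0.1512] plate [-77.5   9.1] j [ 32.   6. -33.  -0. -51.  53.] t 15.275
```

View pics/w4.png

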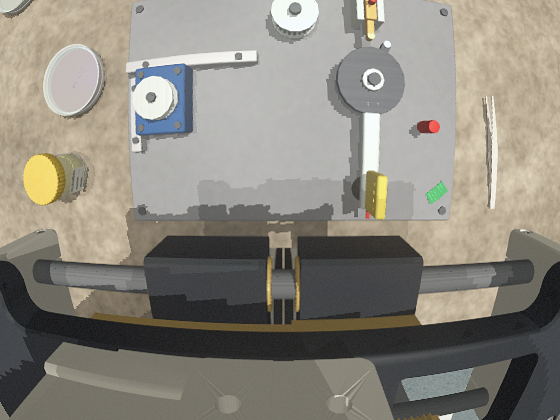

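The block is at (162,98) in the image and measures (22.4, 108.1) mm at 0.3°, so it is seated. The arm is at rest with its tab at (378,195), and the green band is at (436,192). Now I'll move beside the tab.

```bash
echo '{"dx": [0.012, 0.025, 0.025, 0.025, 0.025], "dy": [0.017, 0.034, 0.034, 0.034, 0.034], "dz": [0.03, 0.06, 0.085, 0.085, 0.085], "twist": [0, 0, 0, 0, 0], "jaw": [0, 0, 0, 0, 0]}' > path.dat && python3 drive.py path.dat
python3 - <<'E'
from h import *
def tgt(th,r=88,w=20):
    a=np.array([-np.cos(th),-np.sin(th)]);n=np.array([-np.sin(th),np.cos(th)])
    return np.array([35,-60])+r*a+w*n
p0=w2p(ctrl.get_obs()['tool_pos']);print(p0,ctrl.get_obs()['tool_pos'])
for th in (0,.1,.2,.3,.4,.5,.6,.66):
    d=tgt(th)-p0; print(th,(d*[1,-1]).round(1),-np.degrees(th).round(1))
E
```

```text
clock: 15.95
tool_pos: [0.4837, 0.0248, 0.0669]
orientation: [180.0, 0.0, -4.9]
force: [0.5, 0.1, 0.0]
opening: 0.0003
gripper_force: 0.0
[-52.64679597 -25.02125894] [0.48371908 0.02483853 0.06690065]
0 [-0.4 15. ] -0.0
0.1 [-1.9 23.9] -5.7
0.2 [-2.6 32.9] -11.5
0.3 [-2.3 41.9] -17.2
0.4 [-1.2 50.8] -22.9
0.5 [ 0.8 59.6] -28.6
0.6 [ 3.7 68.2] -34.4
0.66 [ 5.9 73.1] -37.8
```

```bash
echo '{"dx": [0, 0, -0.001, -0.002, -0.002, -0.0026, -0.0026, -0.0023], "dy": [0.008, 0.015, 0.02, 0.024, 0.028, 0.033, 0.0375, 0.042], "dz": [0, 0, 0, 0, 0, 0, 0, 0], "twist": [0, 0, -3, -6, -8.5, -11.5, -14, -17], "jaw": [0, 0, 0, 0, 0, 0, 0, 0]}' > path.dat && python3 drive.py path.dat
python3 - <<'E'
from h import *
print(w2p(ctrl.get_obs()['tool_pos']))
def tgt(th,r=88,w=20):
    a=np.array([-np.cos(th),-np.sin(th)]);n=np.array([-np.sin(th),np.cos(th)])
    return np.array([35,-60])+r*a+w*n
b=np.radians(17); B=np.array([[np.cos(b),-np.sin(b)],[np.sin(b),np.cos(b)]])
for th in (.3,.4,.5,.6,.66):
    d=B.T@(tgt(th)-tgt(.3)); print(th,(d*[1,-1]).round(1),-np.degrees(th-.3).round(1))
E
```

```text
clock: 16.95
tool_pos: [0.4779, -0.0164, 0.0673]
orientation: [-179.9, -0.2, 12.1]
force: [-1.9, 9.7, 1.5]
opening: 0.0005
gripper_force: 4.4
[-54.96482896 -66.64116983]
0.3 [ 0. -0.] -0.0
0.4 [-1.5  8.9] -5.7
0.5 [-2.2 17.9] -11.5
0.6 [-1.9 26.9] -17.2
0.66 [-1.3 32.3] -20.6
```

```bash
echo '{"dx": [-0.001, -0.0015, -0.002, -0.0022, -0.002, -0.002, -0.0015, -0.0015], "dy": [0.005, 0.009, 0.0135, 0.018, 0.0225, 0.027, 0.031, 0.031], "dz": [0, 0, 0, 0, 0, 0, 0, 0], "twist": [-3, -6, -9, -11.5, -14, -17, -20, -20], "jaw": [0, 0, 0, 0, 0, 0, 0, 0]}' > path.dat && python3 drive.py path.dat;echo '{"dx": [0, 0], "dy": [0, 0], "dz": [0, 0], "twist": [0, 0], "jaw": [0, 0]}' > path.dat && python3 drive.py path.dat
python3 - <<'E'
from h import *
o=ctrl.get_obs();print(w2p(o['tool_pos']))
s=snap('wrist','w5.png');t=snap('side')
a=cv2.resize(cv2.cvtColor(t['frame'],cv2.COLOR_RGB2BGR)[170:310,190:370],(540,420),interpolation=cv2.INTER_CUBIC)
cv2.imwrite('pics/s5.png',a)
E
```

```text
clock: 17.95
tool_pos: [0.4828, -0.0472, 0.0673]
orientation: [-180.0, -0.1, 32.1]
force: [-1.5, 7.7, 1.3]
opening: 0.0003
gripper_force: 3.4
clock: 18.2
tool_pos: [0.4828, -0.0471, 0.0673]
orientation: [-180.0, -0.1, 32.1]
force: [-1.3, 7.4, 0.9]
opening: 0.0006
gripper_force: 3.3
[-47.50617532 -96.74527483]
```

View pics/w5.png

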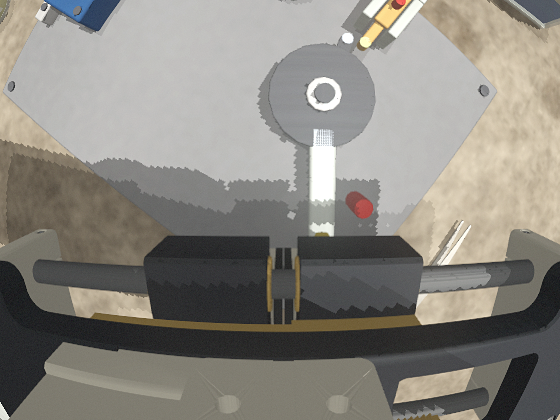

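View pics/s5.png

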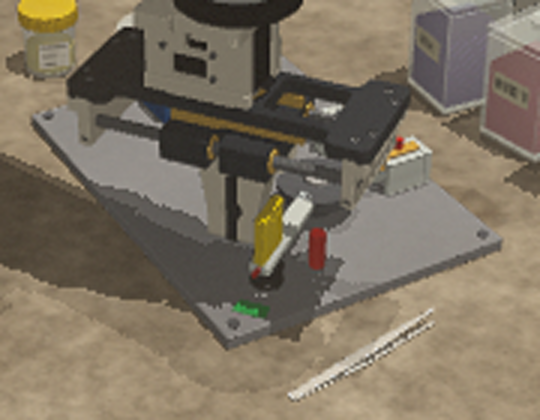

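The wrist view shows the bar at columns 311–335, short of the red stop at (360,205). The side view shows the pointer at (262,270) near the green band at (250,310). I'll measure the arm angle.

Run:
```python
from h import *
o=ctrl.get_obs();s=snap('wrist');g=s['frame'].astype(int).sum(2)
L=[];R=[]
for v in range(155,228,3):
    u=np.nonzero(g[v,300:345]>570)[0]+300
    if len(u): L.append([u[0]-.5,v]);R.append([u[-1]+.5,v])
M=(np.array(L)+R)/2
q=(wplane(s,o,M,.034)[:,:2]-O)@RP*1000
d=np.polyfit(q[:,0],q[:,1],1);print('edge fit angle',np.arctan(d[0]),'width',(np.array(R)-L)[:,0])
h=np.array([35,-60]);print('from hinge',[round(float(np.arctan2(*(h-p)[::-1])),3) for p in q[::4]])
hp=(wplane(s,o,[[324,94]],.034)[:,:2]-O)@RP*1000;print(hp, q[[0,-1]])
```

```text
edge fit angle 0.5537509565335225 width [34. 35. 35. 35. 35. 35. 35. 35. 32. 26. 26. 25. 25. 25. 25. 23. 17. 20.
 24.]
from hinge [0.729, 0.711, 0.686, 0.646, 0.63]
[[ 35.9372333 -60.0428795]] [[  11.86422366  -80.66649839]
 [ -20.26560922 -101.97367285]]
```

Run:
```python
from h import *
o=ctrl.get_obs();s=snap('wrist');g=s['frame'].astype(int).sum(2)
for thr in (600,660):
    M=[];W=[]
    for v in range(150,232,3):
        u=np.nonzero(g[v,300:345]>thr)[0]+300
        if 19<len(u)<29: M.append([(u[0]+u[-1])/2,v]);W.append(len(u))
    if len(M)<3: continue
    q=(wplane(s,o,M,.034)[:,:2]-O)@RP*1000
    d=np.polyfit(q[:,0],q[:,1],1);h=np.array([35,-60])
    print(thr,W,'fit',np.arctan(d[0]),[round(float(np.arctan2(*(h-p)[::-1])),3) for p in q])
```

```text
600 [26, 26, 25, 25, 26, 26, 26, 26, 25, 24, 24, 25, 25, 25, 25, 25, 25, 21, 24] fit 0.6516507320749222 [0.643, 0.644, 0.653, 0.638, 0.646, 0.647, 0.647, 0.648, 0.642, 0.649, 0.65, 0.644, 0.645, 0.646, 0.646, 0.647, 0.648, 0.649, 0.65]
660 [25, 25, 25, 24, 24, 24, 24, 24, 24, 23, 24, 24, 24, 24, 23, 23, 23, 21] fit 0.6519069800883769 [0.653, 0.653, 0.653, 0.645, 0.646, 0.647, 0.647, 0.648, 0.648, 0.655, 0.65, 0.65, 0.651, 0.651, 0.646, 0.647, 0.648, 0.653]
```

The arm angle is 0.65 rad, in the middle of the band, with about 7.5 N of push, so I'm handing in.

```bash
python3 -c "
from plant import ctrl
print(ctrl.close_job())"
```

```text
the job is handed in; nothing more can be done
None
```

The job is handed in. The block last measured flush and square at about (22.4, 108.1) mm, before the tab push. The fingers hold the tensioner at about 0.65 rad, past the click and in the green band, with about 7.5 N. The pot, dish and tweezers were not touched, and the judge returned no verdict.

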